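Turn the plate turntable to its 60-degree line and clamp it

ROBOT

A 6-joint arm with a two-finger parallel gripper is mounted at the origin on a cart in front of the work surface, level with it; the furniture and walls round the work are solid. World frame = base frame: x ahead of the robot, y to its left, z up, the work surface at z = 0. Lengths are in mm, angles in rad, forces in N, time in s.
With the tool pointing down it reaches from about 275 to 825 mm from the base axis. Payload 5.2 kg.
Tool frame: the origin (TCP) lies at the very end of the fingers, on their centre line; the grasp point (between the pads) lies 19 mm behind it; z points along the fingers, y is the line along which they close (so a half turn about z gives the same grasp; the last joint's range is limited). The gripper opens to 93 mm and grips with 3 to 60 N. Pads are 15 mm wide; open, the fingers measure 128 mm over their backs; the gripper's body (75 mm by 188 mm) begins 65 mm behind the grasp point.
Start: joints at [-1.522, 0.259, 1.535, -0, 1.348, -0.203], TCP at [137.052, -532.655, 218.653] pointing down, gripper open.
Joint ranges: [-3.14, 3.14], [-0.91, 2.08], [0.19, 2.58], [-1.22, 4.36], [0.22, 2.71], [-3.12, 3.12]. Speed limits (rad/s): [2.57, 2.57, 3.14, 3.14, 3.14, 3.14].

INTERFACE

Orientations are given as [roll, pitch, yaw] about the fixed x, y, z axes, in that order (R = Rz(yaw) Ry(pitch) Rx(roll)).
In Python, from rig import * gives the robot as it stands.
- The arm moves only by the tool move_arm, never from a script. Its argument "deltas" is a list that holds one entry, the list of rows, each a list of 5 numbers: the finger opening in mm, from 0 to 93, then the shift along the tool's x, y, z in mm, then the turn about the tool's z in rad. In form: [[[hand, x, y, z, twist], ...]]. A call has 1 to 20 rows; each row shifts and turns the commanded pose from where the row before left it, along the tool's axes as they then stand; what a row does not reach is not made up. A row lasts 1/10 s, in which the tool goes at most 50 mm and 8.59 degrees, less where a joint would pass 70% of its speed; a pose out of reach is approached as far as the arm can. A call is refused whole if a number of a shift passes 50 or a number of a turn 0.15, either way. A call with a gripper value outside its range is refused whole. The fingers move at their own pace and stop on an object; the grip force is fixed at half the most. Time passes only in rows, so rows that do not move let the fingers close. It gives the time, the measured TCP pose, the force, the opening and the grip force at its end, in the units of the state.
- get_state(): the state, without advancing time (a new reading comes with each control period).
- camera(name): name is "scene" or "top" or "wrist"; returns a dict with "frame" (480x640x3 uint8, red, green, blue), "fx", "fy", "cx", "cy" (pixels), "pose" (4x4, takes a point from camera to world coordinates); the wrist camera has in their place "T_tool_cam" (4x4, takes a point from camera to tool coordinates, whose origin is the TCP and whose axes are the flange's). Camera axes: x right, y down, z forward; pixel columns grow to the right and rows downward; lengths in mm; the calibration is good to about 2 mm. A picture is of the moment at which its call begins: read the wrist's pose just before it. There is no depth.
- hand_in(): hands the job in; it is judged then, once.
The state is a dict: "time_s": time; "qpos": joint angles; "dq": joint speeds; "tau": joint torques, N m; "position": TCP position; "tcp_rot": TCP orientation; "ft_force": force on the tool from outside, world axes, zero at the start; "ft_torque": the same for the moment, N m; "finger_gap": finger opening in mm; "finger_force": force on a finger pad.
Only numpy, scipy, OpenCV 4.12 (cv2) and the standard library are available. Lean on these libraries where they do the work, as an engineer would, in place of code of your own. Each camera call takes 0.05 s, during which the arm holds its last target. There are 200 camera calls.

TASK

Set the culture dish's graduated turntable to 60 degrees for the next reading: with a closed fingertip swing the clamp lever out as far as it goes to free the dial, push the dial round by its upright finger post until the white index line stands exactly opposite the 60-degree scale line (the second long line clockwise, seen from above, from the broad zero line with the dot), then push the lever fully home again so the dial is clamped there. Push gently and do not pinch or lift anything; leave the dish lying centred on the dial untouched, and leave the things round about where they are.

Things in the scene. Friction and masses are not known exactly. Their poses are not given: they have to be found in the camera images.
- turntable: Graduated turntable, fixed: aluminium ring 208 mm across, top 34 mm above the bench, flange 236 mm across, 14 mm high; clamp bracket at local -y out to 131 mm. Origin: centre of underside, on the dial's axis; z up; local -x = side of the zero line. Black lines every 10 degrees from radius 83.5 mm out: short 6 mm, every 30 degrees long, 13.5 mm; zero: broad (4.5 mm) with a dot at its outer end.
- dial (a joint): Angle (rad) of the dark dial inside the ring (160 mm across, face 35.5 mm above the bench), growing clockwise seen from above: 0 = white index line at the zero line, 1.047 = at the 60-degree line; stops at -1.9, +1.9. Freed, it turns with 1 to 2 N at the post and stays where left; clamped, a brake shoe holds it against about 20 N there: do not force it.
- post (a point): Finger post of the dial: upright steel pin 13 mm across, 35.5 to 71.5 mm above the bench, 68 mm from the dial's axis, 60 degrees clockwise (seen from above) of the index line; this point is on the pin's axis, 60.5 mm above the bench. At dial angle 0 it is at local (-34, +58.9) mm of the turntable.
- index (a point): Outer end of the white index line on the dial face (2 mm wide, 23 mm long), 79.5 mm from the axis.
- line60 (a point): Inner end of the 60-degree scale line on the ring, 83.5 mm from the axis: the target for the index line.
- zero (a point): Inner end of the zero line on the ring, 83.5 mm from the axis, at local -x.
- clamp (a joint): Angle (rad) of the black clamp lever: 0 = fully home at its stop (clamped), 1.25 = fully out at its stop. Vertical pivot at local (0, -118 mm) of the turntable; opens counter-clockwise seen from above; at 0 it points to local -x, fully out nearly to local -y. The dial is free beyond about 0.5. 2 N at its end moves it, 3 to 4 N near home where it bites; it stays where left.
- lever_end (a point): Point on the axis of the lever's thick round end (14 mm thick), 66 mm from the pivot, 62 mm above the bench. The lever reaches 83 mm from the pivot and slopes up from 46 mm (hub) to 64 mm (end); below its outer half nothing is higher than 14 mm.
- dish: Culture dish with clear lid, 88 mm across and 16 mm high, lying loose in the middle of the dial between three 5 mm pins; its top is 51.5 mm above the bench. Origin at the centre of its underside. Not to be touched.
- spare_dish: Second culture dish, 88 mm across, 16 mm high, loose on the bench to the left. Origin at the centre of its underside. Bystander.
- forceps: Steel forceps, 121 mm long, lying loose in front of the turntable. Origin at the middle of the underside. Bystander.
- marker: Marker pen, 130 mm long, lying loose at the right in front. Origin at the middle of the underside. Bystander.
- timer: White bench timer, 34 x 68 x 55 mm, loose on the right. Origin at the centre of its underside. Bystander.
- vial_bottle: White squeeze bottle, 42 mm across, 127 mm high, standing loose at the left behind. Origin at the centre of its underside. Bystander.

How it is judged (in metres and radians):
On the way, in this order (a step that is already met when the one before it is completed fails the run):
1. the clamp lever is swung out (beyond 1.0 rad), freeing the dial (value of joint clamp above 1 rad), for 0.1 s.
2. with the lever still out, the dial is turned until its index line rests within 2.5 degrees of the 60-degree line (value of joint clamp above 0.8 rad and value of joint dial between 1.003 and 1.091 rad and velocity of joint dial between -0.03 and 0.03 rad/s), for 0.3 s.
At the end, for the whole second after the job is handed in: The dial stands within 2.5 degrees of the 60-degree line, the clamp lever is home (within 0.12 rad of its stop), and the dish still lies flat on the dial within 6 mm of its centre (value of joint clamp below 0.12 rad and value of joint dial between 1.003 and 1.091 rad and horizontal distance between dish and turntable below 0.006 m and height (world z) of dish below 0.039 m and angle between dish's own z axis and vertical below 0.05 rad); the robot touches nothing.
It fails at once if the dish is touched or lifted (contact force between any of the fingers, the arm and dish above 0.5 N or height (world z) of dish above 0.042 m).
It fails at once if the dial, post or lever is pinched or forced (more than 35 N from the fingers) (contact force between the fingers and turntable above 35 N).
It fails at once if the dial is forced round while it is still clamped (value of joint clamp below 0.3 rad and (velocity of joint dial above 0.25 rad/s or velocity of joint dial below -0.25 rad/s)).
It fails at once if a bystander is pushed 15 mm or more from its place (distance of any of spare_dish, forceps, marker, timer, vial_bottle from where it was at the start of the episode above 0.015 m).
It also fails if it takes over 67 s, if anything falls off the work surface, if the arm or the gripper's body presses on something with over 40 N, if the wrist force passes 120 N, or if a joint passes its speed limit or range.

## Working session

There is one attempt and no reset: what is moved stays moved. The work goes in short steps, Python scripts to look and compute and a tool call to move; the robot and the scene stay as the last step left them, time stands still between calls to the robot, and variables do not carry over. Pictures are saved under pics/ and viewed, at most 10 in all, crops included, and the job is handed in when it is done.

Besides the shell and the picture viewer there is one more tool, called after "Call:" in YAML: its name, and indented under it one key for each argument. move_arm: Moves the arm, as the interface text tells. Its arguments: {"type":"object","properties":{"deltas":{"type":"array"}},"required":["deltas"]}

```bash
mkdir -p pics; ls
python3 - <<'E'
from rig import *
import cv2,numpy as np
s=get_state();print(s)
for n in("top","scene"):
    c=camera(n);cv2.imwrite(f"pics/{n}0.png",c["frame"][:,:,::-1]);print(n,c["fx"],c["fy"],c["cx"],c["cy"],np.round(c["pose"],3).tolist())
    np.savez(f"{n}.npz",**c)
E
```

```text
pics
{'time_s': 0.0, 'qpos': array([-1.52179900e+00,  2.59337058e-01,  1.53605955e+00, -1.38038613e-05,
        1.34795619e+00, -2.02821128e-01]), 'dq': array([-0.00142775,  0.00042885, -0.00178229, -0.0011986 ,  0.00076784,
       -0.00129511]), 'tau': array([-2.61399910e-03, -4.37310970e+01, -2.84003538e+01,  7.15197972e-02,
        4.15167154e-02, -1.21979392e-04]), 'position': array([ 137.02145894, -532.11854911,  217.83032265]), 'tcp_rot': array([-3.13986587e+00, -3.41371755e-04,  2.51821221e-01]), 'ft_force': array([0.15974958, 0.94114323, 0.07462148]), 'ft_torque': array([-0.01185347, -0.0113192 ,  0.00552052]), 'finger_force': 0.0, 'finger_gap': 92.95253364132103}
top 473.68260916219793 473.68260916219793 315.4446071126272 244.73440619133385 [[0.014, -0.991, 0.132, 370.954], [-1.0, -0.012, 0.012, -30.059], [-0.01, -0.132, -0.991, 1075.056], [0.0, 0.0, 0.0, 1.0]]
scene 554.7786811287028 554.7786811287028 319.0272322040067 250.24768720660109 [[-0.853, -0.31, 0.419, -4.606], [-0.521, 0.512, -0.682, 769.544], [-0.003, -0.801, -0.599, 780.507], [0.0, 0.0, 0.0, 1.0]]
```

View pics/top0.png

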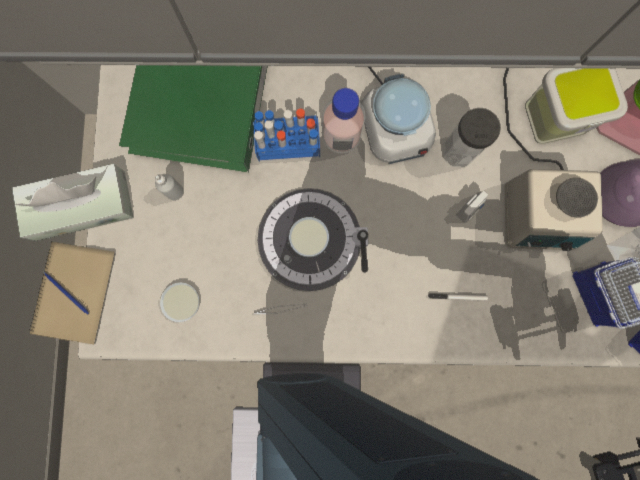

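View pics/scene0.png

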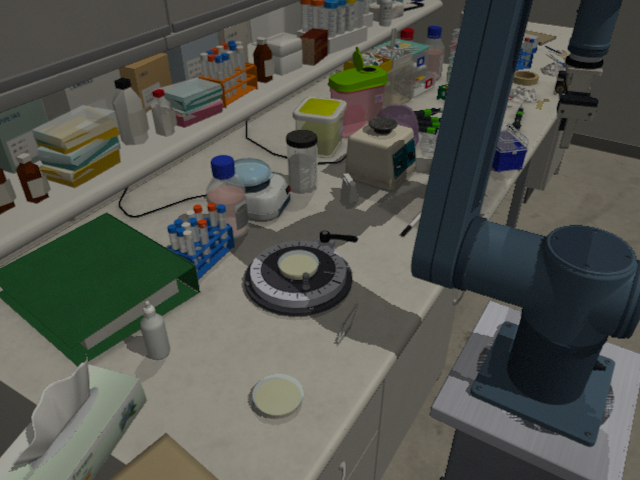

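The top view shows the turntable at about (309,238), the lever hub at (363,236) with its end near (364,268), and the post near (288,259). I'll enlarge it.

```bash
cat > h.py <<'E'
import numpy as np,cv2
def ray(c,u,v,z):
    d=c["pose"][:3,:3]@np.array([(u-c["cx"])/c["fx"],(v-c["cy"])/c["fy"],1]);o=c["pose"][:3,3]
    return (o+d*(z-o[2])/d[2])
def proj(c,p):
    q=np.linalg.inv(c["pose"])@np.append(p,1);return np.array([c["fx"]*q[0]/q[2]+c["cx"],c["fy"]*q[1]/q[2]+c["cy"]])
def rectify(c,x0,x1,y0,y1,z,s):
    # image: right = -y, up = +x; s px/mm
    w,h=int((y1-y0)*s),int((x1-x0)*s)
    V,U=np.mgrid[0:h,0:w];X=x1-V/s;Y=y1-U/s
    P=np.stack([X,Y,np.full_like(X,z),np.ones_like(X)],-1)@np.linalg.inv(c["pose"]).T
    return cv2.remap(c["frame"],(c["fx"]*P[...,0]/P[...,2]+c["cx"]).astype(np.float32),(c["fy"]*P[...,1]/P[...,2]+c["cy"]).astype(np.float32),cv2.INTER_CUBIC)
E
python3 - <<'E'
from h import *
c=dict(np.load("top.npz"))
print(ray(c,309,238,34),ray(c,363,236,50),ray(c,364,268,62))
im=rectify(c,240,520,-190,150,35,2.2)
cv2.imwrite("pics/r0.png",im[:,:,::-1])
E
```

```text
[524.83131698  -3.37192952  34.        ] [ 528.33263933 -121.80077354   50.        ] [ 457.20194235 -122.89550174   62.        ]
```

View pics/r0.png

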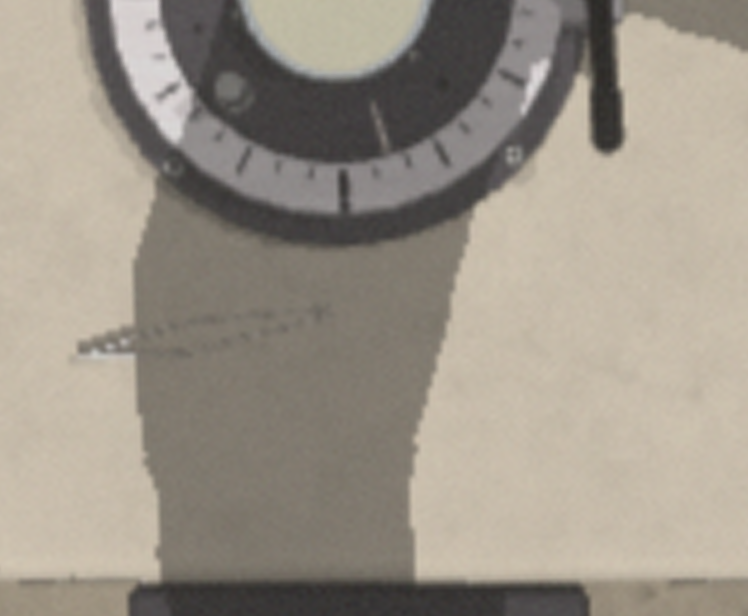

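Run:
```python
from h import *
c=dict(np.load("top.npz"))
im=rectify(c,395,655,-165,130,35,2.2)
cv2.imwrite("pics/r1.png",im[:,:,::-1])
```

```text
(no output)
```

View pics/r1.png

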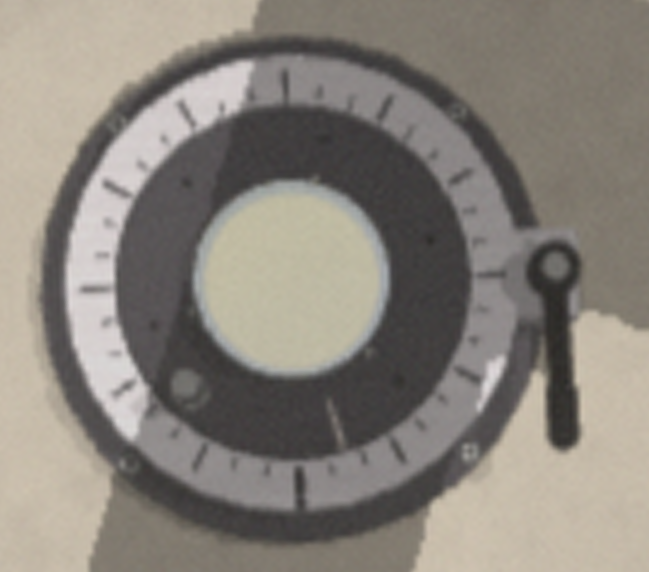

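The enlarged views give these values:
- The centre is about (527,-3) and the yaw about 2.1°.
- The index sits at about -15°, so the post is at about +45° and the dial must turn about +75°.
- The lever is home, with its end at about (465,-123).

Next I'll move over the table with the gripper closed.

Call:
move_arm:
  deltas:
    - [[0,0,0,0,0.084],[0,0,0,0,0.084],[0,0,0,0,0.084],[0,17,-26,0,0],[0,17,-26,0,0],[0,17,-26,0,0],[0,17,-26,0,0],[0,17,-26,0,0],[0,17,-26,0,0],[0,17,-26,0,0],[0,17,-26,0,0],[0,17,-26,0,0],[0,17,-26,0,0],[0,17,-26,0,0],[0,17,-26,0,0],[0,17,-26,0,0],[0,17,-26,0,0],[0,17,-26,0,0],[0,17,-26,0,0],[0,0,0,0,0]]

```text
time_s: 2.1
position: [410.1, -113.9, 218.4]
tcp_rot: [-3.14, 0.0, 0.004]
ft_force: [0.3, 0.5, 0.2]
finger_gap: 0.2
finger_force: 0.0
```

```bash
cat >> h.py <<'E'
def wrist():
    from rig import get_state,camera
    from scipy.spatial.transform import Rotation as R
    s=get_state();c=camera("wrist");T=np.eye(4);T[:3,:3]=R.from_euler("xyz",s["tcp_rot"]).as_matrix();T[:3,3]=s["position"]
    c["pose"]=T@c["T_tool_cam"];return s,c
E
python3 - <<'E'
from h import *
s,c=wrist();np.savez("w1.npz",**c);print(s["time_s"],s["position"],s["tcp_rot"],s["finger_gap"],s["qpos"],s["ft_force"])
print(np.round(c["T_tool_cam"],2).tolist(),c["fx"],proj(c,[527,-3,35]),proj(c,[465,-123,62]),proj(c,s["position"]))
cv2.imwrite("pics/w1.png",c["frame"][:,:,::-1])
E
```

```text
2.1 [ 410.05555018 -113.94394484  218.3634938 ] [-3.14014046e+00  1.31154239e-05  3.64126998e-03] 0.2415124131728753 [-5.35520799e-01  3.03759014e-02  1.80792045e+00  1.28489513e-03
  1.30405335e+00  1.03129511e+00] [0.33631337 0.46198879 0.23676182]
[[-0.0, -0.96, -0.28, 80.03], [1.0, -0.0, -0.0, 0.28], [0.0, -0.28, 0.96, -165.74], [0.0, 0.0, 0.0, 1.0]] 341.83870904452084 [197.71464685 100.1995988 ] [324.13981246 169.50857933] [313.66530691 298.24466968]
```

View pics/w1.png

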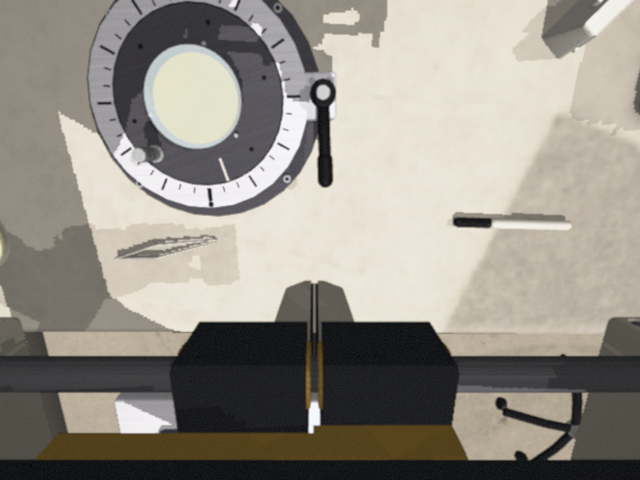

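The wrist view shows the lever from (322,92) to (326,182), the index line from (220,158) to (228,180), the zero line at (210,187–205) and the post at (150,155). I'll refine the turntable pose from these pixels.

Run:
```python
from h import *
from scipy.optimize import least_squares
c=dict(np.load("w1.npz"));print(ray(c,326,174,62), ray(c,322,92,50))
P=[]
for u,v in((220,158),(228,180)):P.append(ray(c,u,v,35.5))
z0=ray(c,210,188,34);print(z0,P)
im=rectify(c,395,655,-165,130,35,2.2)
# ring/dial boundary: dial edge radius 80 -> find circle by max radial gradient
t=dict(np.load("top.npz"))
for n,cc in(("w",c),("t",t)):
    g=cv2.cvtColor(rectify(cc,395,655,-165,130,34.5,2.2),cv2.COLOR_RGB2GRAY).astype(np.float32)
    a=np.linspace(0,2*np.pi,720)
    best=None
    for X in np.arange(517,538,.5):
        for Y in np.arange(-13,8,.5):
            def s(r):
                u=(130-(Y+r*np.sin(a)))*2.2;v=(655-(X+r*np.cos(a)))*2.2
                return cv2.remap(g,u.astype(np.float32)[None],v.astype(np.float32)[None],1,borderMode=cv2.BORDER_REPLICATE)[0]
            q=np.mean(np.clip(s(82.)-s(78.),-20,60))
            if best is None or q>best[0]:best=(q,X,Y)
    C=np.array(best[1:]);print(n,best)
    z0=ray(cc,*((210,188) if n=="w" else proj(t,ray(t,0,0,35)*0+[655-465/2.2,130-299/2.2,35])),34)
    ang=lambda p:np.degrees(np.arctan2(p[1]-C[1],-(p[0]-C[0])))
    print("zero ang",ang(z0),np.linalg.norm(z0[:2]-C))
    if n=="w":print("idx",[ (ang(p),np.linalg.norm(p[:2]-C)) for p in P],"post",[(ang(p),np.linalg.norm(p[:2]-C)) for p in [ray(c,138,156,71.5)]])
```

```text
[ 460.91838814 -124.77410931   62.        ] [ 532.63730244 -120.58592002   50.        ]
[443.88781976  -7.48265371  34.        ] [array([473.76627911, -20.32012103,  35.5       ]), array([452.19999208, -26.79161127,  35.5       ])]
w (np.float32(58.739582), np.float64(527.0), np.float64(-4.0))
zero ang -2.399464099815684 83.18511514379975
idx [(np.float64(-17.044223370411572), np.float64(55.67921865974483)), (np.float64(-16.946012978814398), np.float64(78.19526027128816))] post [(np.float64(43.03043324757092), np.float64(68.50288792619038))]
t (np.float32(56.17406), np.float64(526.5), np.float64(-3.0))
zero ang -1.9963016115423324 82.84403277588368
```

Call:
move_arm:
  deltas:
    - [[0,28,-11,0,0],[0,28,-11,0,0],[0,0,0,20,0],[0,0,0,20,0],[0,0,0,20,0],[0,0,0,20,0],[0,0,0,20,0],[0,0,0,20,0],[0,0,0,15,0],[0,0,0,15,0],[0,0,0,10,0],[0,0,0,6,0],[0,0,0,0,0],[0,0,0,0,0]]

```text
time_s: 3.55
position: [465.4, -95.1, 53.0]
tcp_rot: [3.141, -0.0, -0.0]
ft_force: [0.2, 0.2, 0.5]
finger_gap: 0.0
finger_force: 0.0
```

Run:
```python
from h import *
s,c=wrist();np.savez("w2.npz",**c);print(s["time_s"],s["position"],s["tcp_rot"])
cv2.imwrite("pics/w2.png",c["frame"][:,:,::-1])
```

```text
3.55 [465.37939556 -95.10654655  53.02467885] [ 3.14130273e+00 -4.84057754e-04 -4.32122558e-04]
```

View pics/w2.png

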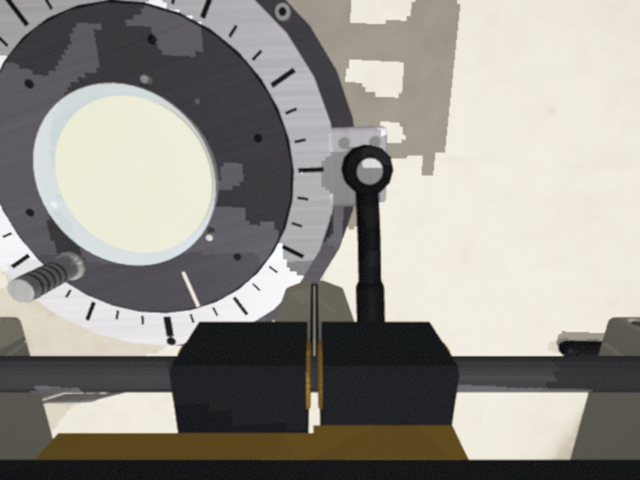

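The closed fingertip sits on the dish side of the lever's end, clear of it. I'll sweep about the pivot now.

Call:
move_arm:
  deltas:
    - [[0,-1.7,4.7,0,-0.07],[0,-1.7,4.7,0,-0.07],[0,-1.7,4.7,0,-0.07],[0,-1.7,4.7,0,-0.07],[0,-1.7,4.7,0,-0.07],[0,-1.7,4.7,0,-0.07]]

```text
time_s: 4.2
position: [460.5, -123.9, 53.4]
tcp_rot: [3.141, -0.001, 0.423]
ft_force: [0.8, 3.0, -0.8]
finger_gap: 0.7
finger_force: 0.9
```

Call:
move_arm:
  deltas:
    - [[0,-1.7,4.7,0,-0.07],[0,-1.7,4.7,0,-0.07],[0,-1.7,4.7,0,-0.07],[0,-1.7,4.7,0,-0.07],[0,-1.7,4.7,0,-0.07],[0,-1.7,4.7,0,-0.07],[0,-1.7,4.7,0,-0.07],[0,-1.7,4.7,0,-0.07],[0,-1.7,4.7,0,-0.07],[0,0,0,0,0]]

```text
time_s: 5.2
position: [475.8, -165.8, 53.2]
tcp_rot: [3.141, -0.0, 1.05]
ft_force: [0.1, 0.1, -0.4]
finger_gap: 0.7
finger_force: 0.0
```

Call:
move_arm:
  deltas:
    - [[0,-1.2,3.4,0,-0.05],[0,-1.2,3.4,0,-0.05],[0,-1.2,3.4,0,-0.05]]

```text
time_s: 5.5
position: [482.5, -173.2, 53.1]
tcp_rot: [-3.141, 0.0, 1.2]
ft_force: [-1.7, 0.2, 1.6]
finger_gap: 0.3
finger_force: 1.1
```

Call:
move_arm:
  deltas:
    - [[0,-0.7,2.0,0,-0.03],[0,-0.7,2.0,0,-0.03]]

```text
time_s: 5.7
position: [485.7, -176.0, 53.1]
tcp_rot: [-3.141, 0.0, 1.259]
ft_force: [-2.3, 0.4, 1.0]
finger_gap: 0.6
finger_force: 1.0
```

Run:
```python
from h import *
from rig import *
c=camera("top")
im=rectify(c,395,655,-215,130,35,2.2)
cv2.imwrite("pics/r3.png",im[:,:,::-1])
```

```text
(no output)
```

View pics/r3.png

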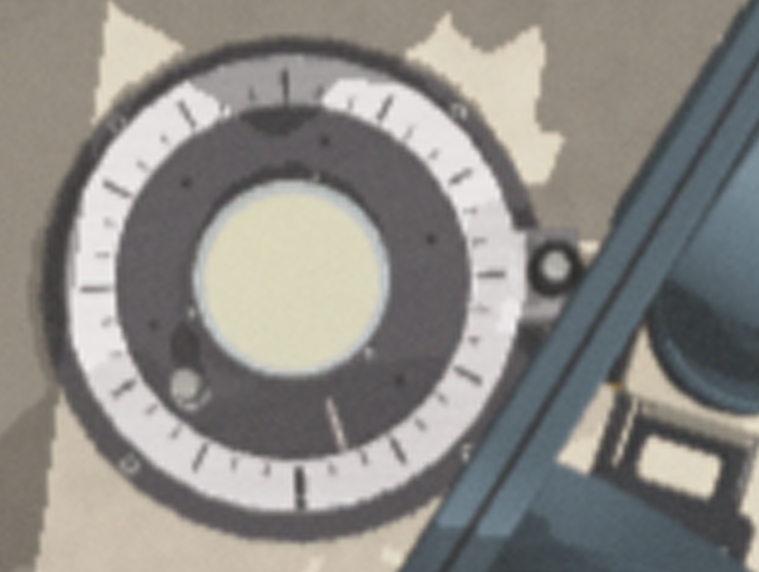

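The dial hasn't moved (index still at -15°). The lever is hidden under the arm, so I'll keep going in small steps until I feel the stop.

Call:
move_arm:
  deltas:
    - [[0,-0.7,2.0,0,-0.03],[0,-0.7,2.0,0,-0.03]]

```text
time_s: 5.95
position: [489.1, -178.5, 53.0]
tcp_rot: [-3.141, 0.0, 1.319]
ft_force: [-2.8, -0.1, 1.2]
finger_gap: 0.4
finger_force: 1.1
```

Call:
move_arm:
  deltas:
    - [[0,-0.5,1.3,0,-0.02],[0,-0.5,1.3,0,-0.02]]

```text
time_s: 6.15
position: [490.9, -179.9, 52.8]
tcp_rot: [-3.14, -0.0, 1.36]
ft_force: [-6.6, 0.4, 5.3]
finger_gap: 0.7
finger_force: 3.6
```

Hit the stop (about 7 N). Backing off, raising, and moving behind the post.

Call:
move_arm:
  deltas:
    - [[0,0,-4,0,0],[0,0,-5,0,0],[0,0,0,-20,0],[0,0,0,-20,0],[0,0,0,-20,-0.13],[0,0,0,0,-0.13],[0,0,0,0,-0.13],[0,0,0,0,-0.13],[0,0,0,0,-0.13],[0,0,0,0,-0.13],[0,0,0,0,-0.13],[0,0,0,0,-0.13],[0,0,0,0,0],[0,30,25,0,0],[0,30,25,0,0],[0,30,25,0,0],[0,30,25,0,0],[0,30,25,0,0],[0,0,0,0,0],[0,0,0,0,0]]

```text
time_s: 8.15
position: [456.8, 15.8, 112.8]
tcp_rot: [3.141, 0.001, 2.4]
ft_force: [0.2, -0.3, 0.5]
finger_gap: 0.5
finger_force: 0.0
```

Run:
```python
from h import *
s,c=wrist();print(s["position"],s["tcp_rot"],s["qpos"])
yaw=s["tcp_rot"][2];d=np.array([455.5,19.3])-s["position"][:2]
print("tool d",d@[np.cos(yaw),np.sin(yaw)],d@[np.sin(yaw),-np.cos(yaw)],2.39-yaw)
from rig import camera
t=camera("top")
cv2.imwrite("pics/t4.png",np.vstack([c["frame"][:300],rectify(t,430,600,-215,76,45,2.2)])[:,:,::-1][:700] if 0 else rectify(t,395,655,-215,130,45,2.2)[:,:,::-1])
```

```text
[456.83585328  15.76402699 112.82677356] [3.14137712e+00 9.01321829e-04 2.39962021e+00] [-2.10114538e-01  1.98021494e-01  1.89899857e+00 -3.13944239e-04
  1.04368649e+00 -1.03878072e+00]
tool d 3.3741167158455068 1.7038032509133225 -0.009620214129838711
```

View pics/t4.png

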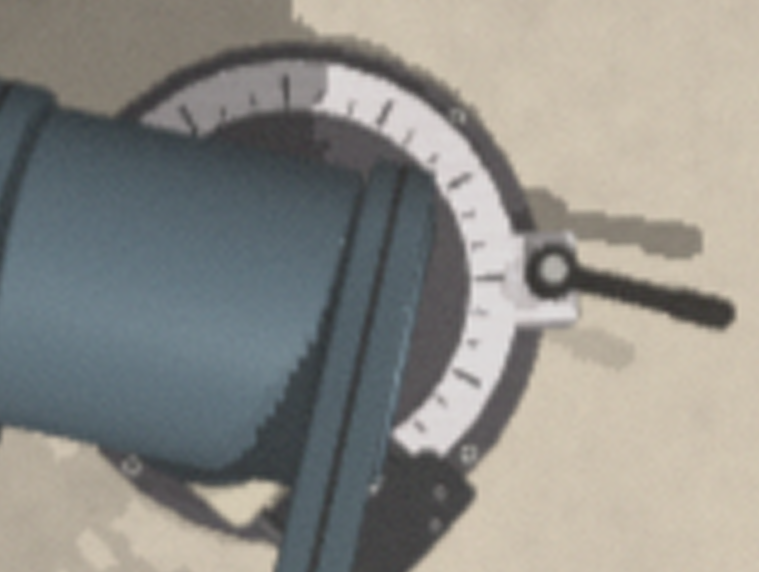

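The lever stands fully out. Lowering beside the post and pushing along the arc.

Call:
move_arm:
  deltas:
    - [[0,3.4,0,15,0],[0,0,0,15,0],[0,0,0,15,0],[0,0,0,10.5,0],[0,0,0,0,0],[0,1.57,3.45,0,0.05],[0,1.57,3.45,0,0.05],[0,1.57,3.45,0,0.05],[0,1.57,3.45,0,0.05],[0,1.57,3.45,0,0.05],[0,1.57,3.45,0,0.05],[0,1.57,3.45,0,0.05],[0,1.57,3.45,0,0.05],[0,0,0,0,0]]

```text
time_s: 9.65
position: [469.3, 43.7, 57.8]
tcp_rot: [3.141, 0.001, 1.999]
ft_force: [-0.4, 0.2, 0.1]
finger_gap: 0.7
finger_force: 0.0
```

Run:
```python
from h import *
s,c=wrist();np.savez("w5.npz",**c);p=s["position"];print(s["time_s"],p,s["tcp_rot"],s["ft_force"])
r=p[:2]-[527,-3.7];print(np.hypot(*r),np.degrees(np.arctan2(r[1],-r[0])))
print("proj centre, post@43,@55:",[proj(c,[527-68*np.cos(a),-3.7+68*np.sin(a),71.5]).round() for a in np.radians([43,50,57])],proj(c,[527,-3.7,35]))
cv2.imwrite("pics/w5.png",c["frame"][:,:,::-1])
```

```text
9.65 [469.27793148  43.70104879  57.76247204] [3.14055576e+00 6.45509879e-04 1.99857853e+00] [-0.36918364  0.20108425  0.05175389]
74.69067291339216 39.39265390747716
proj centre, post@43,@55: [array([326., 316.]), array([342., 311.]), array([359., 307.])] [363.25963635 374.84804165]
```

View pics/w5.png

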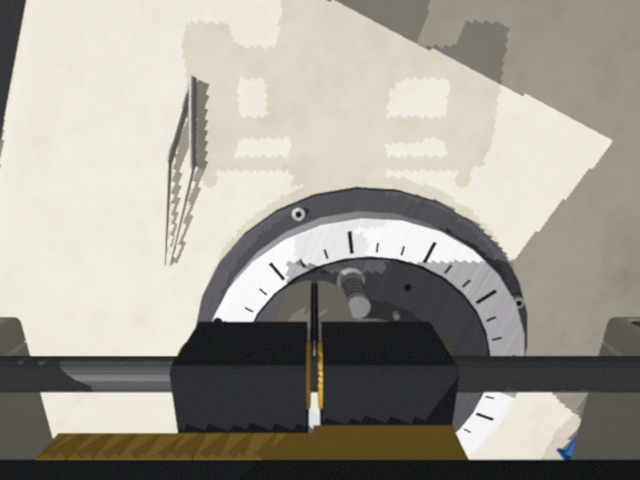

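The post's top shows at (360,308), which is about 57°, so the dial follows the finger. About 60° remain.

Call:
move_arm:
  deltas:
    - [[0,1.57,3.45,0,0.05],[0,1.57,3.45,0,0.05],[0,1.57,3.45,0,0.05],[0,1.57,3.45,0,0.05],[0,1.57,3.45,0,0.05],[0,1.57,3.45,0,0.05],[0,1.57,3.45,0,0.05],[0,1.57,3.45,0,0.05],[0,1.57,3.45,0,0.05],[0,1.57,3.45,0,0.05],[0,1.57,3.45,0,0.05],[0,1.57,3.45,0,0.05],[0,1.57,3.45,0,0.05],[0,1.57,3.45,0,0.05],[0,1.57,3.45,0,0.05],[0,1.57,3.45,0,0.05],[0,1.57,3.45,0,0.05],[0,1.57,3.45,0,0.05],[0,0,0,0,0],[0,0,0,0,0]]

```text
time_s: 11.7
position: [528.5, 71.3, 57.3]
tcp_rot: [3.141, -0.0, 1.101]
ft_force: [0.6, 0.5, 0.4]
finger_gap: 0.6
finger_force: 0.0
```

```bash
cat >> h.py <<'E'
def polar(c,C,z,r0,r1):
    a=np.radians(np.arange(-60,150,.25));r=np.arange(r0,r1,.5);A,Rr=np.meshgrid(a,r)
    X=C[0]-Rr*np.cos(A);Y=C[1]+Rr*np.sin(A)
    P=np.stack([X,Y,np.full_like(X,z),np.ones_like(X)],-1)@np.linalg.inv(c["pose"]).T
    g=cv2.cvtColor(c["frame"],cv2.COLOR_RGB2GRAY).astype(np.float32)
    return np.degrees(a),cv2.remap(g,(c["fx"]*P[...,0]/P[...,2]+c["cx"]).astype(np.float32),(c["fy"]*P[...,1]/P[...,2]+c["cy"]).astype(np.float32),1,borderValue=0)
def lines(c,C=(527,-3.7)):
    from scipy.signal import find_peaks
    from scipy.ndimage import median_filter
    out=[]
    for z,r0,r1,s in((34,91,96,-1),(35.5,59,77,1)):
        a,g=polar(c,C,z,r0,r1);m=g.mean(0);d=s*(m-median_filter(m,41))
        k,pr=find_peaks(d,height=6,distance=12);out.append([(round(float(a[i]),1),int(d[i])) for i in k])
    return out
E
python3 - <<'E'
from h import *
from rig import camera
s,c=wrist();p=s["position"];print(s["time_s"],p,s["tcp_rot"],s["ft_force"])
r=p[:2]-[527,-3.7];print(np.hypot(*r),np.degrees(np.arctan2(r[1],-r[0])))
print("w",lines(c));print("t",lines(camera("top")))
np.savez("w6.npz",**c)
print("t0",lines(dict(np.load("top.npz"))))
E
```

```text
11.7 [528.49036387  71.33881627  57.28986446] [ 3.14132176e+00 -1.03425593e-04  1.10142465e+00] [0.58499669 0.46086241 0.36682794]
75.05361504558887 91.13781558104913
w [[(58.5, 177), (88.5, 115), (101.5, 15), (106.8, 6), (118.2, 116), (147.8, 141)], [(93.8, 10)]]
t [[(-31.3, 70), (-2.0, 118), (28.2, 63), (67.8, 7), (130.8, 6), (147.2, 12)], [(48.2, 23)]]
t0 [[(-31.5, 42), (-2.0, 66), (28.2, 39), (58.2, 57), (88.0, 77), (97.8, 7), (117.5, 68), (147.5, 47)], [(-16.2, 29)]]
```

The top camera puts the index at 48.2° and the 60° line at 58.2°, so about 10° remain.

Call:
move_arm:
  deltas:
    - [[0,1.25,2.76,0,0.04],[0,1.25,2.76,0,0.04],[0,0.94,2.07,0,0.03],[0,0.94,2.07,0,0.03],[0,0,0,0,0],[0,0,0,0,0]]

```text
time_s: 12.4
position: [539.1, 70.5, 57.2]
tcp_rot: [3.141, -0.0, 0.96]
ft_force: [-0.2, -0.3, 0.2]
finger_gap: 0.4
finger_force: 0.1
```

Run:
```python
from h import *
from rig import camera
s,c=wrist();p=s["position"];print(s["time_s"],p,s["tcp_rot"],s["ft_force"])
r=p[:2]-[527,-3.7];print(np.hypot(*r),np.degrees(np.arctan2(r[1],-r[0])))
print("w",lines(c));print("t",lines(camera("top")))
```

```text
12.4 [539.10231344  70.5258577   57.15911301] [ 3.14128184e+00 -1.85730003e-04  9.60458350e-01] [-0.18435915 -0.30714032  0.15205987]
75.20601001533254 99.26042561924511
w [[(88.5, 193), (118.2, 117), (147.8, 141)], [(102.2, 9)]]
t [[(-31.3, 70), (-2.0, 117), (28.2, 64), (68.8, 9), (129.8, 7), (145.8, 9)], [(56.2, 6)]]
```

Call:
move_arm:
  deltas:
    - [[0,0.53,1.17,0,0.017],[0,0.53,1.17,0,0.017],[0,0,0,0,0],[0,0,0,0,0]]

```text
time_s: 12.9
position: [541.5, 70.1, 57.1]
tcp_rot: [3.142, -0.0, 0.926]
ft_force: [-0.8, 0.5, 0.0]
finger_gap: 0.6
finger_force: 0.3
```

Run:
```python
from h import *
from rig import camera
s,c=wrist();p=s["position"];print(s["time_s"],p,s["tcp_rot"],s["ft_force"])
r=p[:2]-[527,-3.7];print(np.hypot(*r),np.degrees(np.arctan2(r[1],-r[0])))
print("t",lines(camera("top")))
```

```text
12.9 [541.51508738  70.08673671  57.14141017] [ 3.14156384e+00 -6.06463652e-05  9.25848530e-01] [-0.80179004  0.48767604  0.00392891]
75.20086619085528 101.12893793129217
t [[(-31.5, 70), (-2.0, 117), (28.2, 64), (68.8, 9), (129.5, 10)], []]
```

Call:
move_arm:
  deltas:
    - [[0,0,-3,0,0],[0,0,-5,0,0],[0,0,0,-20,0],[0,0,0,-20,0],[0,0,0,-20,0],[0,0,0,0,-0.121],[0,0,0,0,-0.121],[0,0,0,0,-0.122],[0,-25.6,8.3,0,0],[0,-25.6,8.3,0,0],[0,-25.6,8.3,0,0],[0,-25.6,8.3,0,0],[0,-25.6,8.3,0,0],[0,-25.6,8.3,0,0],[0,-25.6,8.3,0,0],[0,-25.6,8.3,0,0],[0,-25.6,8.3,0,0],[0,-25.6,8.3,0,0]]

```text
time_s: 14.8
position: [543.6, -194.9, 117.2]
tcp_rot: [3.142, 0.0, 1.29]
ft_force: [0.5, -0.2, -0.2]
finger_gap: 0.2
finger_force: 0.0
```

Run:
```python
from h import *
from rig import camera
s,c=wrist();p=s["position"];print(s["time_s"],p,s["tcp_rot"],s["ft_force"])
t=camera("top");np.savez("t7.npz",**t)
for C in((527,-3.7),(526.5,-3)):print("t",lines(t,C),"w",lines(c,C))
```

```text
14.8 [ 543.58639974 -194.87098607  117.18669479] [3.14150365e+00 1.28571645e-05 1.28992249e+00] [ 0.48812003 -0.24525295 -0.15328168]
t [[(-31.5, 74), (-2.0, 114), (28.2, 62), (58.2, 60), (88.0, 77), (97.8, 7), (108.0, 7), (117.5, 70), (131.2, 8), (147.5, 51)], [(58.2, 44), (120.0, 6)]] w [[(-32.0, 176), (-1.8, 202)], []]
t [[(-32.0, 74), (-2.2, 112), (28.0, 59), (58.2, 57), (88.2, 76), (118.0, 70), (131.8, 7), (148.0, 41)], [(58.2, 46), (120.8, 6)]] w [[(-32.8, 176), (-2.2, 195)], []]
```

The index and the 60° line both read 58.2°, so they coincide. Now lowering outside the lever and sweeping it home.

Call:
move_arm:
  deltas:
    - [[0,0,0,20,0],[0,0,0,20,0],[0,0,0,15,0],[0,0,0,9,0],[0,0,0,0,0],[0,-2.05,-4.77,0,0.07],[0,-2.05,-4.77,0,0.07],[0,-2.05,-4.77,0,0.07],[0,-2.05,-4.77,0,0.07],[0,-2.05,-4.77,0,0.07],[0,-2.05,-4.77,0,0.07],[0,-2.05,-4.77,0,0.07],[0,-2.05,-4.77,0,0.07],[0,-2.05,-4.77,0,0.07],[0,-2.05,-4.77,0,0.07],[0,-2.05,-4.77,0,0.07],[0,-2.05,-4.77,0,0.07]]

```text
time_s: 16.6
position: [486.1, -179.5, 54.4]
tcp_rot: [3.138, -0.001, 0.447]
ft_force: [-0.2, -3.3, -1.7]
finger_gap: 0.6
finger_force: 1.3
```

Call:
move_arm:
  deltas:
    - [[0,-1.46,-3.41,0,0.05],[0,-1.46,-3.41,0,0.05],[0,-1.46,-3.41,0,0.05],[0,-1.46,-3.41,0,0.05],[0,-1.46,-3.41,0,0.05],[0,-1.46,-3.41,0,0.05],[0,-1.46,-3.41,0,0.05],[0,-1.46,-3.41,0,0.05]]

```text
time_s: 17.4
position: [467.2, -156.3, 54.4]
tcp_rot: [3.139, -0.001, 0.048]
ft_force: [-2.9, -3.2, 0.4]
finger_gap: 0.6
finger_force: 1.4
```

Call:
move_arm:
  deltas:
    - [[0,-0.88,-2.04,0,0.03],[0,-0.88,-2.04,0,0.03]]

```text
time_s: 17.6
position: [465.2, -152.2, 54.3]
tcp_rot: [3.14, -0.001, -0.011]
ft_force: [-1.6, -2.9, 0.9]
finger_gap: 0.6
finger_force: 1.4
```

Call:
move_arm:
  deltas:
    - [[0,-0.88,-2.04,0,0.03],[0,-0.88,-2.04,0,0.03]]

```text
time_s: 17.8
position: [463.5, -148.1, 54.3]
tcp_rot: [3.14, -0.001, -0.071]
ft_force: [-2.4, -3.5, 0.5]
finger_gap: 0.6
finger_force: 1.5
```

Call:
move_arm:
  deltas:
    - [[0,-0.6,-1.36,0,0.02],[0,-0.6,-1.36,0,0.02]]

```text
time_s: 18.0
position: [462.8, -145.7, 54.1]
tcp_rot: [3.139, -0.002, -0.11]
ft_force: [-4.2, -8.0, 3.0]
finger_gap: 0.3
finger_force: 4.2
```

Call:
move_arm:
  deltas:
    - [[0,0,-1,0,0],[0,0,0,0,0]]

```text
time_s: 18.2
position: [462.9, -145.6, 54.2]
tcp_rot: [3.138, -0.002, -0.109]
ft_force: [-3.2, -9.5, 2.8]
finger_gap: 0.8
finger_force: 4.3
```

Call:
move_arm:
  deltas:
    - [[0,0,3,0,0],[0,0,6,0,0],[0,0,8,0,0],[0,0,0,-20,0],[0,0,0,-20,0],[0,0,0,-20,0],[0,0,25,-20,0],[0,0,25,-20,0],[0,-10,30,0,0],[0,-10,30,0,0],[0,-10,30,0,0],[0,-10,30,0,0],[0,0,0,0,0]]

```text
time_s: 19.5
position: [400.8, -328.7, 153.1]
tcp_rot: [3.14, -0.0, -0.114]
ft_force: [1.1, 1.0, 0.3]
finger_gap: 0.6
finger_force: 0.0
```

Run:
```python
from h import *
from rig import camera
s,c=wrist();print(s["time_s"],s["position"],s["ft_force"])
t=camera("top");print(lines(t))
cv2.imwrite("pics/t9.png",rectify(t,395,655,-215,130,35,2.2)[:,:,::-1])
```

```text
19.5 [ 400.80434149 -328.70423799  153.12880661] [1.05305027 1.018807   0.27981324]
[[(-31.3, 70), (-2.0, 116), (28.2, 63), (58.2, 40), (88.0, 52), (106.5, 6), (117.5, 43), (147.5, 30)], [(58.2, 26)]]
```

View pics/t9.png

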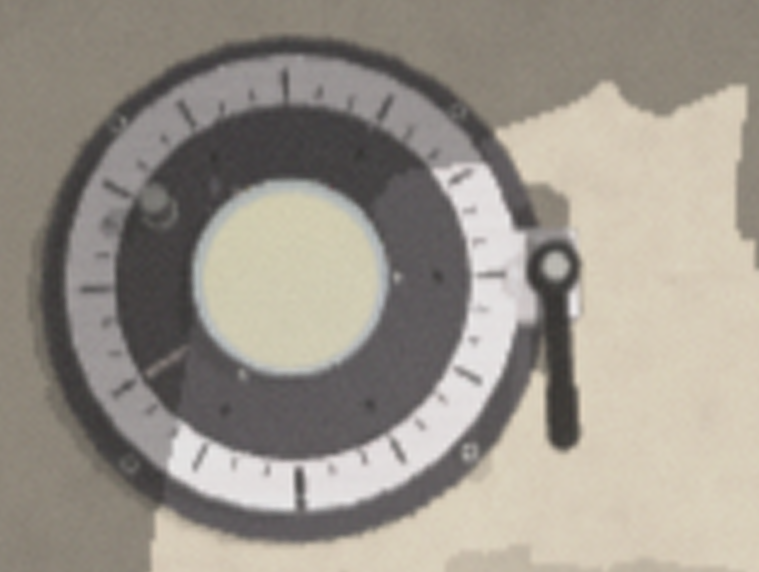

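The lever is back at its starting home position (end at (564,437), as before). The index meets the 60° line, the dish is centred, and the arm is clear. Handing in.

```bash
python3 -c "
from rig import *
print(hand_in())"
```

```text
the job is handed in; nothing more can be done
None
```

The dial is clamped with its index line on the 60° line (both read 58.2° in the top camera), the lever is home, the dish is still centred, and the job is handed in; the hand-in call gave no verdict.

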